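# Wedge a stone slab fast in the clamp board

### The job

Fix the stone slab in the clamp board ready for marking out: set the loose wooden wedge, thin end first, in the open slot between the straight rail and the sliding jaw and let go of it, then tap it in with the wooden mallet until it stops going forward and the slab is gripped firmly. Use firm but not hard taps so that the thin slab does not crack, then lay the mallet down on the bench well away from the board and leave everything else where it is.

Things in the scene. Friction and masses are not known exactly. Their poses are not given: they have to be found in the camera images.
- clamp_board: Plywood clamp board screwed to the bench, bed top 10 mm up. Origin on the bench below the slot mouth; x = way the wedge is driven (to the robot's right), y = away from jaw, slab and fence, z up. Bed: x -10..98, y -110..27 mm, with a tongue x -56..-10, y -19..27 mm before the mouth; highest part 35 mm. Its fence (two steel pins) is locked anywhere within 5.4 mm. A tray wall 55 mm high stands 40 mm or more beyond y = 12 mm.
- slot_mouth (a point): Mouth of the wedge slot, 23 mm above the bench (13 above the bed), axes as clamp_board. Straight rail: inner face at y = +10 mm, x 7..92 mm. Jaw's sloping back face: y = -5 mm at x = 0, rising 1 in 8 along x, so the open slot is 15 mm wide at the mouth, flared in its first 9 mm; the jaw spans x 1..85 mm and can be pushed to -y. Nothing stands before the mouth (x < -11 mm).
- wedge_head (a point): Loose pale wooden wedge, 152 mm long, 26 high; this point: middle of its parallel head (44 mm long, 25.5 wide, take it here), 13 mm above its underside, 22 mm from the butt. x runs to the thin end, z up. At y = +12.75 mm its straight side (goes against the rail); the other side tapers 1 in 8 from y = -12.75 mm at the head to y = +0.75 mm at the tip, 130 mm ahead of this point.
- wedge_tip (a point): Middle of the wedge's thin end: 12 mm wide, 26 high; axes as wedge_head. It touches the jaw about 24 mm inside the mouth (slid in 30 mm or more by hand, with under 8 N, the wedge lies by itself); then the jaw slides along (2 to 5 N on the wedge) until the slab is nipped between jaw and fence pins, 40 to 85 mm in, depending on where the fence is locked. From there it stiffens fast; when home a 15 N tap gains under 1.5 mm.
- jaw_face (a point): Middle of the sliding jaw's front face (wood, 83 mm long, 22 high), which bears on the slab's edge; axes as clamp_board.
- jaw (a joint): How far the sliding jaw has been pushed towards the slab, m; 0 drawn back, 2 to 9 mm when the slab is gripped. No spring: it stays.
- slab_center (a point): Middle of the banded stone slab, 64 x 94 mm and 6 mm thick, lying loose and flat on the bed between jaw and fence pins with 1.5 to 7 mm of play. It counts as gripped when the jaw presses it with more than 8 N after the mallet has left the wedge; wedge taps of 12 to 18 N, repeated until the wedge no longer advances, do that. It cracks when pressed with over 28 N; a push of over 36 N on the wedge is too hard.
- mallet_head (a point): Middle of the wooden mallet's head, a 70 x 40 x 38 mm block; x along its 70 mm length, striking faces at x = -35 and +35 mm; lies on its side, this point 19 mm above the bench. Mallet 0.36 kg. Handle runs to +y at mid-height. Carried with this point 30 mm up, it clears the bed and still meets the wedge squarely.
- mallet_grip (a point): Point on the mallet's handle 42 mm (along +y) from the head's middle, where to grip it: handle 21 mm wide (along x), 20 high, from 20 to 162 mm from the head's middle. Axes as mallet_head.
- jasper: Brown banded stone slab lying on the bench, 54 x 71 x 8 mm; bystander.
- pencil: Red pencil, 7 x 142 x 7 mm, lying on the bench near its front edge, left; bystander.
- tweezers: Steel tweezers, 15 x 132 x 10 mm, lying on the bench, far left; bystander.

How it is judged:
On the way, in this order (a step that is already met when the one before it is completed fails the run):
1. the wedge lies let go in the slot, thin end first, at least 20 mm past the mouth (x of wedge_tip in the frame of slot_mouth above 0.02 m and y of wedge_tip in the frame of slot_mouth between -0.005 and 0.009 m and z of wedge_head in the frame of slot_mouth between -0.004 and 0.01 m and angle between the x axis of wedge_head and the x axis of slot_mouth, either way round below 0.12 rad and contact force between wedge and the fingers below 0.1 N and contact force between wedge and mallet below 0.1 N), for 0.2 s.
2. the mallet's blow on the wedge has pressed the jaw on the slab (contact force between mallet and wedge above 3 N and contact force between jaw and slab above 8 N), for 0.02 s.
At the end, for the whole second after the job is handed in: The wedge lies straight in the slot (head less than 10 mm off the bed), tight by itself: the jaw presses the slab with more than 8 N against the fence pins, the slab flat on the bed; the mallet lies at rest on the bench, its head at least 180 mm from the slot mouth (x of wedge_tip in the frame of slot_mouth above 0.02 m and y of wedge_tip in the frame of slot_mouth between -0.005 and 0.009 m and z of wedge_head in the frame of slot_mouth between -0.004 and 0.01 m and angle between the x axis of wedge_head and the x axis of slot_mouth, either way round below 0.12 rad and contact force between jaw and slab above 8 N and contact force between slab and fence above 4 N and linear speed of wedge below 0.01 m/s and z of slab_center in the frame of clamp_board between 0.009 and 0.018 m and angle between slab_center's own z axis and vertical below 0.1 rad and height (world z) of mallet_head below 0.025 m and linear speed of mallet below 0.02 m/s and horizontal distance between mallet_head and slot_mouth above 0.18 m); the robot touches nothing.
It fails at once if the slab is pressed with more than 28 N (cracked) (contact force between jaw and slab above 28 N).
It fails at once if the mallet strikes or presses the wedge with more than 36 N (contact force between mallet and wedge above 36 N).
It fails at once if the wedge is driven tight by the gripper in place of the mallet (contact force between the fingers and wedge above 1 N and contact force between jaw and slab above 10 N).
It fails at once if a bystander (brown slab, pencil, tweezers) is moved more than 30 mm (distance of any of jasper, pencil, tweezers from where it was at the start of the episode above 0.03 m).
It also fails if it takes over 72 s, if anything falls off the work surface, if the arm or the gripper's body presses on something with over 40 N, if the wrist force passes 120 N, or if a joint passes its speed limit or range.

### The arm

A 7-joint arm with a two-finger parallel gripper is mounted at the origin on a cart in front of the work surface, level with it; the furniture and walls round the work are solid. World frame = base frame: x ahead of the robot, y to its left, z up, the work surface at z = 0. Lengths are in m, angles in rad, forces in N, time in s.
With the tool pointing down it reaches from about 0.425 to 0.8 m from the base axis. Payload 8.3 kg.
Tool frame: the origin (TCP) lies midway between the tips of the shut fingers; the grasp point (between the pads) lies 19 mm behind it (ctrl.grasp_offset is the distance from the TCP to the grasp point, in m); z points along the fingers, y is the direction in which the jaws open and shut (so a half turn about z gives the same grasp; the last joint's range is limited). The gripper opens to 85 mm and grips with 20 to 120 N. Pads are 22 mm wide; open, the fingers measure 114 mm over their backs; the gripper's body (76 mm by 85 mm) begins 54 mm behind the grasp point. The pads swing forward as they close: fully open they stand 13 mm farther back than shut.
Start: joints at [1.045, 0.383, 0.016, 1.37, -0.006, 1.388, -0.046], TCP at [0.279, -0.559, 0.231] pointing down, gripper open.
Joint ranges: [-2.95, 2.95], [-0.25, 2.06], [-1.52, 1.56], [0.18, 2.33], [-1.44, 4.58], [0.02, 2.06], [-3.01, 3.01]. Speed limits (rad/s): [2.39, 2.39, 3.01, 3.01, 3.14, 3.14, 3.14].

### API

Orientations are given as a unit quaternion [w, x, y, z].
In Python, from station import ctrl gives the robot as it stands. The module is installed in compiled form; this text tells all that it offers.
- The arm moves only by the tool carry_out, never from a script. Its argument "rows" is a list of rows, each an object with "dp": the shift along the tool's x, y, z in cm, a list of three; "yaw": the turn about the tool's z in rad; "hand": the opening, from 0 (shut) to 1 (fully open). A call has 1 to 12 rows; each row is the pose to reach, as a shift and turn from the pose measured when the call began, along the tool's axes at that moment; what a row does not reach only later rows make up. A row lasts 1/10 s, in which the tool goes at most 50 mm and 8.59 degrees, less where a joint would pass 70% of its speed; a pose out of reach is approached as far as the arm can. A call with a gripper value outside its range is refused whole. The fingers move at their own pace and stop on an object; "grip_force" is the grip in N (left out, the last holds). Time passes only in rows, so rows that repeat a pose let the fingers close. It gives the time, the measured TCP pose, the force and the opening at its end, in the units of the state.
- ctrl.sense(): the state, without advancing time (a new reading comes with each control period).
- ctrl.get_image(name): name is "scene" or "side" or "wrist"; returns the picture (480x640x3 uint8, red, green, blue); there is no depth.
- ctrl.calibration(name): a dict with "fx", "fy", "cx", "cy" (pixels), "world_from_camera" (4x4, takes a point from camera to world coordinates). Camera axes: x right, y down, z forward; pixel columns grow to the right and rows downward; lengths in m; the calibration is good to about 2 mm. A picture is of the moment at which its call begins: read the wrist's pose just before it. calibration takes no time and is no camera call; for the wrist camera it gives the pose at the moment of the call.
- ctrl.job_done(): hands the job in, once; it reports no verdict.
The state is a dict: "clock": time; "qpos": joint angles; "qvel": joint speeds; "tau": joint torques, N m; "tool_pos": TCP position; "ee_rot": TCP orientation; "contact_force": force on the tool from outside, world axes, zero at the start; "ft_torque": the same for the moment, N m; "width": finger opening in m.
Only numpy, scipy, OpenCV 4.12 (cv2) and the standard library are available. Lean on these libraries where they do the work, as an engineer would, in place of code of your own. Each camera call takes 0.05 s, during which the arm holds its last target. There are 200 camera calls.

## Working session

There is one attempt and no reset: what is moved stays moved. The work goes in short steps, Python scripts to look and compute and a tool call to move; the robot and the scene stay as the last step left them, time stands still between calls to the robot, and variables do not carry over. Pictures are saved under pics/ and viewed, about 8 in all and at most 12, crops included, and the job is handed in when it is done.

Besides the shell and the picture viewer there is one more tool, called as name([rows], argument=value, ...), one row to a line, values as JSON. carry_out: Moves the arm, as the interface text tells. Its arguments: {"type":"object","properties":{"rows":{"type":"array","items":{"type":"object","properties":{"dp":{"type":"array","items":{"type":"number"}},"yaw":{"type":"number"},"hand":{"type":"number"}}}},"grip_force":{"type":"number"}},"required":["rows"]}

```bash
mkdir -p pics
cat > h.py <<'E'
import numpy as np, cv2
from station import ctrl
def snap(name,f):
    c=ctrl.calibration(name); im=ctrl.get_image(name); cv2.imwrite(f'pics/{f}.png',im[:,:,::-1]); np.save(f'pics/{f}.npy',np.array([c['fx'],c['fy'],c['cx'],c['cy']]+list(np.array(c['world_from_camera']).ravel()))); return im
def px(f,uv,z):
    d=np.load(f'pics/{f}.npy'); fx,fy,cx,cy=d[:4]; T=d[4:].reshape(4,4)
    r=T[:3,:3]@np.array([(uv[0]-cx)/fx,(uv[1]-cy)/fy,1]); o=T[:3,3]; return o+r*(z-o[2])/r[2]
def proj(f,P):
    d=np.load(f'pics/{f}.npy'); fx,fy,cx,cy=d[:4]; T=d[4:].reshape(4,4)
    p=T[:3,:3].T@(np.array(P)-T[:3,3]); return np.array([fx*p[0]/p[2]+cx,fy*p[1]/p[2]+cy])
def crop(f,x0,y0,x1,y1,s):
    im=cv2.imread(f'pics/{f}.png')[y0:y1,x0:x1]; cv2.imwrite(f'pics/{f}_c{x0}_{y0}.png',cv2.resize(im,None,fx=s,fy=s,interpolation=cv2.INTER_CUBIC))
E
python3 - <<'E'
from h import *
snap('scene','s0');snap('side','d0');snap('wrist','w0')
for n in 's0','d0','w0':
    d=np.load(f'pics/{n}.npy'); print(n,d[:4].round(1),d[4:].reshape(4,4).round(3).tolist())
s=ctrl.sense(); print(s['tool_pos'],s['ee_rot'],s['clock'],s['width'],s['contact_force'])
E
```

```text
s0 [439.  439.  326.6 233. ] [[-0.575, -0.5, 0.648, -0.063], [-0.818, 0.357, -0.451, 0.621], [-0.006, -0.79, -0.614, 0.577], [0.0, 0.0, 0.0, 1.0]]
d0 [587.2 587.2 330.6 238.8] [[0.988, -0.114, 0.108, 0.35], [-0.157, -0.662, 0.733, -0.598], [-0.012, -0.741, -0.672, 0.816], [0.0, 0.0, 0.0, 1.0]]
w0 [385.3 385.3 324.  235. ] [[0.447, -0.848, -0.284, 0.352], [-0.895, -0.424, -0.141, -0.523], [-0.001, 0.317, -0.948, 0.373], [0.0, 0.0, 0.0, 1.0]]
[ 0.27887719 -0.55890462  0.23052389] [-7.29073804e-04  9.73344423e-01  2.29347044e-01 -1.91176290e-04] 0.15 0.08529358020603756 [-0.23248001 -0.12766081  0.24165958]
```

View pics/s0.png

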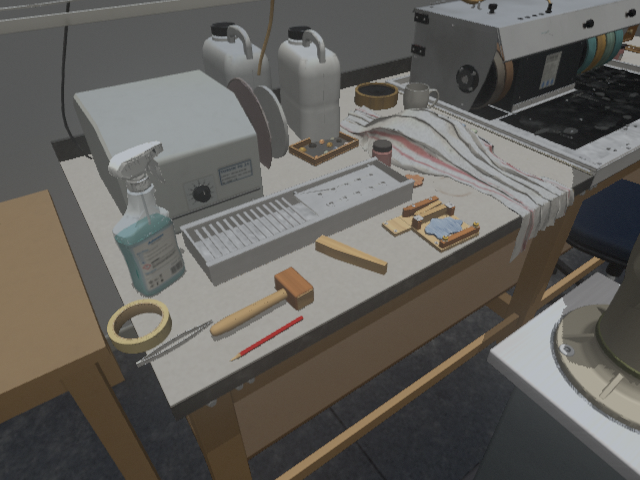

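View pics/d0.png

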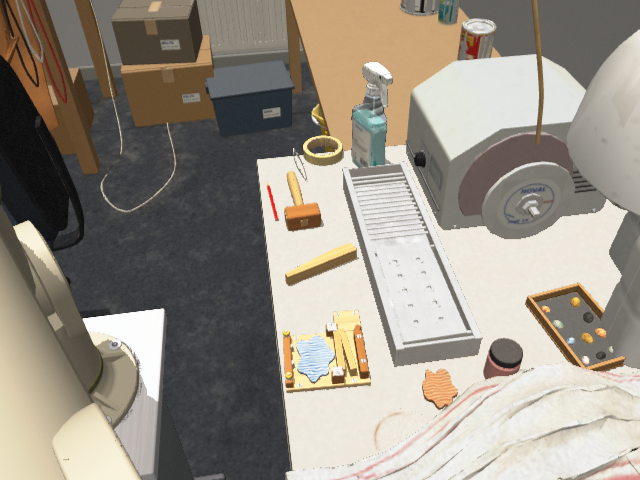

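The scene view shows mallet, wedge and board in a row in front of the tray. In the side view they are at about (302,215), (322,263) and (328,355). I'll enlarge both.

Run:
```python
from h import *
a=cv2.imread('pics/d0.png')
A=cv2.resize(a[160:290,250:390],None,fx=4,fy=4,interpolation=cv2.INTER_CUBIC)
cv2.imwrite('pics/c1.png',A)
cv2.imwrite('pics/c2.png',cv2.resize(a[295:400,270:385],None,fx=5.5,fy=5.5,interpolation=cv2.INTER_CUBIC))
```

```text
(no output)
```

View pics/c1.png

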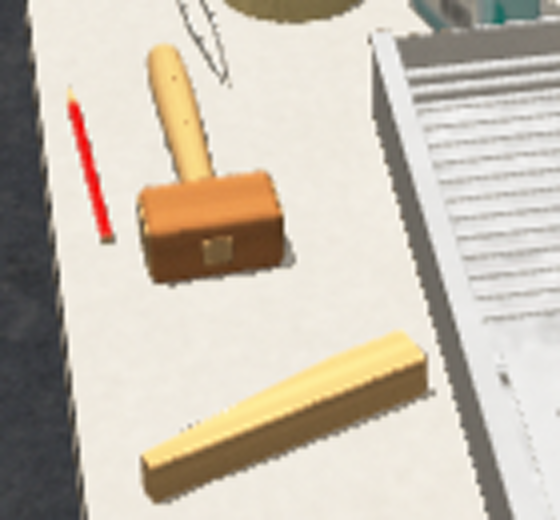

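View pics/c2.png

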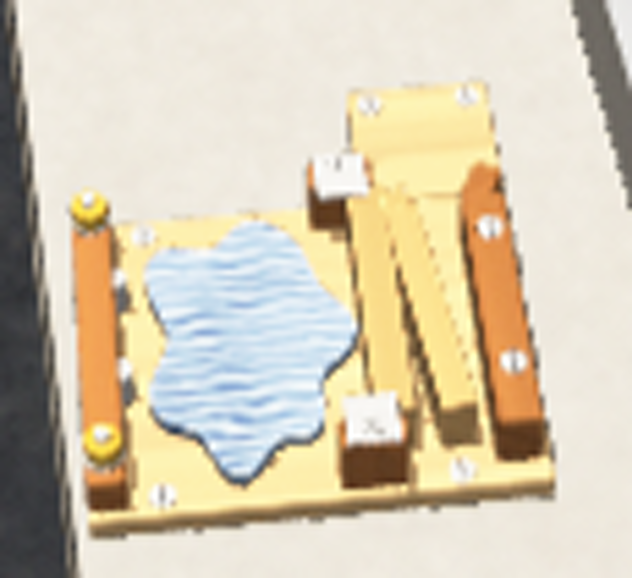

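The crops show wedge tip at c1 (146,463), butt corners (403,331)/(427,363), mallet head with front face (145..283, 190..280), and the board's tongue corners at c2 (347,88)/(487,84). Next I fit poses to these.

```bash
cat > m.py <<'E'
from h import *
from scipy.optimize import least_squares
def fit(f,P,U,x0,free=3):
    P=np.array(P,float);U=np.array(U,float)
    def res(q):
        c,s=np.cos(q[2]),np.sin(q[2]); R=np.array([[c,-s,0],[s,c,0],[0,0,1]])
        return np.concatenate([proj(f,R@p+[q[0],q[1],0])-u for p,u in zip(P,U)])
    r=least_squares(res,x0,x_scale=[.1,.1,1]); return r.x,res(r.x).reshape(-1,2)
E
python3 - <<'E'
from m import *
c1=lambda p:((p[0]+.5)/4-.5+250,(p[1]+.5)/4-.5+160)
c2=lambda p:((p[0]+.5)/5.5-.5+270,(p[1]+.5)/5.5-.5+295)
np.set_printoptions(suppress=True,precision=4)
m=1e-3
# board
P=[(-56,-19,10),(-56,27,10),(98,27,10),(98,-110,10),(98,-110,0),(98,27,0)]
U=[(347,88),(487,84),(552,483),(90,515),(92,533),(552,494)]
q,r=fit('d0',np.array(P)*m,[c2(u) for u in U],[.6,-.1,-1.5]);print('board',q,np.hypot(*r.T))
# wedge, origin head point xy, z from bench
P=[(-22,12.75,26),(-22,-12.75,26),(130,12.75,26),(130,.75,26),(130,12.75,0),(-22,12.75,0)]
U=[(427,363),(403,331),(150,468),(142,457),(156,501),(430,394)]
q,r=fit('d0',np.array(P)*m,[c1(u) for u in U],[.6,.1,-2.8]);print('wedge',q,np.hypot(*r.T))
P=[(-35,-20,38),(35,-20,38),(-35,20,38),(35,20,38),(-35,-20,0),(35,-20,0)]
U=[(148,234),(283,216),(140,188),(270,172),(156,283),(283,265)]
q,r=fit('d0',np.array(P)*m,[c1(u) for u in U],[.5,.2,0]);print('mallet',q,np.hypot(*r.T))
print('handle end',px('d0',c1((160,48)),.02))
s=ctrl.sense();print(s['tool_pos'],s['ee_rot'])
from scipy.spatial.transform import Rotation as R
w=np.array(s['ee_rot']);print(R.from_quat(w[[1,2,3,0]]).as_matrix())
for uv in [(270,190),(278,220),(258,160),(343,170),(393,355)]:print(uv,px('d0',uv,0 if uv[0]<300 else .055))
E
```

```text
board [ 0.469   0.0328 -1.6382] [0.5277 0.9187 1.1469 0.7163 0.8289 0.5508]
wedge [ 0.4987  0.2293 -2.7958] [1.2749 0.6746 0.2793 1.1842 1.5523 0.7903]
mallet [0.4311 0.351  0.0342] [0.4792 0.3146 0.8978 1.1141 1.3525 1.3562]
handle end [0.4209 0.5151 0.02  ]
[ 0.2789 -0.5589  0.2305] [-0.0007  0.9733  0.2293 -0.0002]
[[ 0.8948  0.4465 -0.0007]
 [ 0.4465 -0.8948  0.0013]
 [-0.     -0.0015 -1.    ]]
(270, 190) [0.371  0.4797 0.    ]
(278, 220) [0.3794 0.371  0.    ]
(258, 160) [0.3518 0.6045 0.    ]
(343, 170) [0.5351 0.4518 0.055 ]
(393, 355) [ 0.5269 -0.0544  0.055 ]
```

carry_out([
  {"dp": [35.4, -28.1, 0], "yaw": 0.117, "hand": 1},
  {"dp": [35.4, -28.1, 0], "yaw": 0.117, "hand": 1},
  {"dp": [35.4, -28.1, 0], "yaw": 0.117, "hand": 1},
  {"dp": [35.4, -28.1, 0], "yaw": 0.117, "hand": 1},
  {"dp": [35.4, -28.1, 0], "yaw": 0.117, "hand": 1},
  {"dp": [35.4, -28.1, 0], "yaw": 0.117, "hand": 1},
  {"dp": [35.4, -28.1, 0], "yaw": 0.117, "hand": 1},
  {"dp": [35.4, -28.1, 0], "yaw": 0.117, "hand": 1},
  {"dp": [54.9, -60.7, 3], "yaw": 0.117, "hand": 1},
  {"dp": [54.9, -60.7, 3], "yaw": 0.117, "hand": 1},
  {"dp": [54.9, -60.7, 3], "yaw": 0.117, "hand": 1},
  {"dp": [54.9, -60.7, 3], "yaw": 0.117, "hand": 1},
])

```text
clock: 1.35
tool_pos: [0.4715, 0.0033, 0.2171]
ee_rot: [-0.001, 0.985, 0.172, -0.0]
contact_force: [1.2, -0.6, -0.4]
width: 0.0854
```

```bash
cat >> m.py <<'E'
from scipy.spatial.transform import Rotation as R
def go(x,y,z,ang):  # world target TCP, world angle (deg) of tool y
    s=ctrl.sense();w=np.array(s['ee_rot']);M=R.from_quat(w[[1,2,3,0]]).as_matrix()
    d=M.T@(np.array([x,y,z])-s['tool_pos']); a=np.degrees(np.arctan2(M[1,1],M[0,1]))
    yaw=-np.radians((ang-a+180)%360-180)
    print('dp cm',(d*100).round(2),'yaw',yaw.round(4),'| pos',s['tool_pos'].round(4),'yang',a.round(2),'F',s['contact_force'].round(2),'w',round(s['width'],4),'t',s['clock'],'tilt',np.degrees(np.arccos(-M[2,2])).round(2))
E
python3 -c "
from m import *
go(.499,.229,.2,-70.2)"
```

```text
dp cm [ 10.23 -20.3    1.73] yaw 0.0 | pos [0.4715 0.0033 0.2171] yang -70.2 F [ 1.25 -0.58 -0.4 ] w 0.0854 t 1.35 tilt 0.07
```

```bash
python3 -c "
from m import *
snap('wrist','wb')"
```

carry_out([
  {"dp": [10.2, -20.3, 1.7], "yaw": 0, "hand": 1},
  {"dp": [10.2, -20.3, 1.7], "yaw": 0, "hand": 1},
  {"dp": [10.2, -20.3, 1.7], "yaw": 0, "hand": 1},
  {"dp": [10.2, -20.3, 1.7], "yaw": 0, "hand": 1},
  {"dp": [10.2, -20.3, 1.7], "yaw": 0, "hand": 1},
  {"dp": [10.2, -20.3, 1.7], "yaw": 0, "hand": 1},
  {"dp": [10.2, -20.3, 1.7], "yaw": 0, "hand": 1},
  {"dp": [10.2, -20.3, 1.7], "yaw": 0, "hand": 1},
])

```text
clock: 2.2
tool_pos: [0.4967, 0.2376, 0.2008]
ee_rot: [-0.002, 0.984, 0.176, -0.0]
contact_force: [0.0, -0.6, 0.2]
width: 0.0853
```

```bash
python3 -c "
from m import *
snap('wrist','ww')
a=cv2.imread('pics/wb.png');b=cv2.imread('pics/ww.png')
cv2.imwrite('pics/pair.png',np.hstack([cv2.resize(a,(400,300),interpolation=3),cv2.resize(b,(400,300),interpolation=3)]))
cv2.imwrite('pics/stack.png',cv2.resize(b,(800,600)))
go(.499,.229,.2,-70.2)"
```

```text
dp cm [-0.09  0.85  0.09] yaw 0.0082 | pos [0.4968 0.2373 0.201 ] yang -69.73 F [-0.32  0.55 -0.03] w 0.0854 t 2.25 tilt 0.24
```

View pics/ww.png

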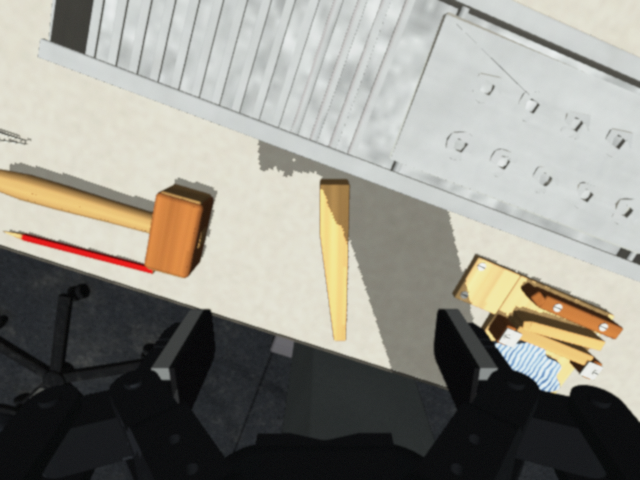

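View pics/wb.png

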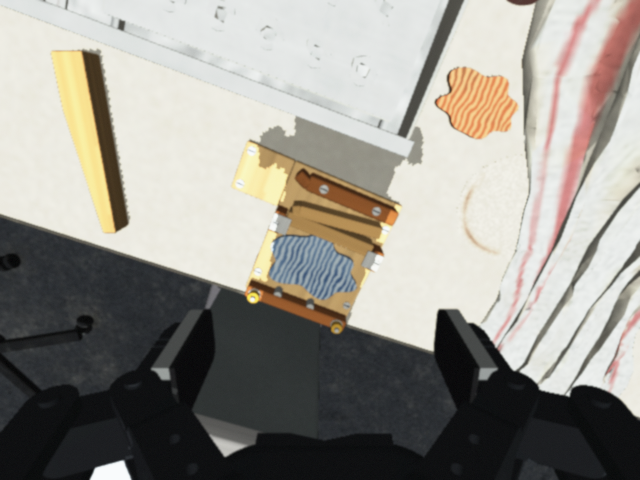

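The wrist views are clear. The wedge runs from butt (320..350,180) to tip (334..346,340), straight side on the right. The board's tongue corners are at (249,140)/(233,187) in the earlier wrist picture.

Run:
```python
from m import *
np.set_printoptions(suppress=True,precision=4); m=1e-3
P=[(-22,12.75,26),(-22,-12.75,26),(130,12.75,26),(130,.75,26)]
q,r=fit('ww',np.array(P)*m,[(350.5,180.5),(319.5,180),(346.5,340),(333.5,340)],[.5,.23,-2.8]);print('wedge ww',q,np.hypot(*r.T),np.degrees(q[2]))
q,r=fit('wb',np.array(P)*m,[(84,50),(52,51),(115,233),(102,233)],[.5,.23,-2.8]);print('wedge wb',q,np.hypot(*r.T))
P=[(-56,-19,10),(-56,27,10),(98,27,10)]
q,r=fit('wb',np.array(P)*m,[(233,187),(249,140),(401,206)],[.47,.03,-1.63]);print('board wb',q,np.hypot(*r.T),np.degrees(q[2]))
q,r=fit('ww',np.array(P)*m,[(453,294),(476,255),(622,328)],[.47,.03,-1.63]);print('board ww',q,np.hypot(*r.T))
P=[(-35,-20,38),(35,-20,38),(-35,20,38),(35,20,38)]
q,r=fit('ww',np.array(P)*m,[(188,277),(204,199),(146,270),(160,190)],[.43,.35,0.03]);print('mallet ww',q,np.hypot(*r.T))
q0=[.469,.0328,-1.638]
for q in ([.469,.0328,-1.638],): 
    c,s=np.cos(q[2]),np.sin(q[2])
    for p in [(7,10,25),(92,10,25),(0,-5,20),(85,5.6,20)]:
        x,y,z=np.array(p)*m; print(p,proj('wb',[c*x-s*y+q[0],s*x+c*y+q[1],z]).round(1))
```

```text
wedge ww [ 0.5009  0.2293 -2.7913] [0.5207 0.8748 0.9107 0.961 ] -159.92773049960488
wedge wb [ 0.4988  0.2272 -2.8067] [0.354  1.1039 0.5988 0.4316]
board wb [ 0.469   0.0298 -1.6321] [1.7501 0.8383 2.7228] -93.51458278634468
board ww [ 0.4672  0.0294 -1.6771] [ 3.4885  6.3337 10.5654]
mallet ww [0.4339 0.3477 0.0831] [3.4551 3.5469 3.6018 3.8138]
(7, 10, 25) [302.7 187.4]
(92, 10, 25) [389.1 224.5]
(0, -5, 20) [289.4 198.2]
(85, 5.6, 20) [379.3 224.2]
```

Run:
```python
from m import *
for f,l in (('ww',[(50,55),(245,125),(396,178),(560,236)]),('wb',[(120,45),(290,103),(410,153)])):
    for u in l: print(f,u,px(f,u,.055).round(4))
# target: grasp 8 mm toward the tip from head
a=np.radians(-160.2); p=np.array([.4995,.229])+.008*np.array([np.cos(a),np.sin(a)])
print(p); go(p[0],p[1],.060,-70.2); go(p[0],p[1],.004,-70.2)
```

```text
ww (50, 55) [0.5395 0.4532 0.055 ]
ww (245, 125) [0.5417 0.3148 0.055 ]
ww (396, 178) [0.5443 0.1973 0.055 ]
ww (560, 236) [0.5471 0.0576 0.055 ]
wb (120, 45) [0.5382 0.182  0.055 ]
wb (290, 103) [0.5421 0.0552 0.055 ]
wb (410, 153) [ 0.5388 -0.0442  0.055 ]
[0.49197295 0.2262901 ]
dp cm [-0.85  0.92 14.09] yaw 0.0082 | pos [0.4968 0.2373 0.201 ] yang -69.73 F [-0.32  0.55 -0.03] w 0.0854 t 2.25 tilt 0.24
dp cm [-0.86  0.94 19.69] yaw 0.0082 | pos [0.4968 0.2373 0.201 ] yang -69.73 F [-0.32  0.55 -0.03] w 0.0854 t 2.25 tilt 0.24
```

carry_out([
  {"dp": [-0.86, 0.93, 4.5], "yaw": 0.008, "hand": 0.65},
  {"dp": [-0.86, 0.93, 9], "yaw": 0.008, "hand": 0.65},
  {"dp": [-0.86, 0.93, 13], "yaw": 0.008, "hand": 0.65},
  {"dp": [-0.86, 0.93, 14], "yaw": 0.008, "hand": 0.65},
  {"dp": [-0.86, 0.93, 14], "yaw": 0.008, "hand": 0.65},
  {"dp": [-0.86, 0.93, 14], "yaw": 0.008, "hand": 0.65},
])

```text
clock: 2.85
tool_pos: [0.4933, 0.2264, 0.063]
ee_rot: [-0.002, 0.985, 0.172, 0.002]
contact_force: [-0.8, 0.9, 0.6]
width: 0.0556
```

Run:
```python
from m import *
go(.492,.2263,.005,-70.2)
```

```text
dp cm [-0.15 -0.01  5.79] yaw -0.0005 | pos [0.4933 0.2264 0.063 ] yang -70.23 F [-0.84  0.92  0.56] w 0.0556 t 2.85 tilt 0.32
```

carry_out([
  {"dp": [-0.1, 0, 2.5], "yaw": 0, "hand": 0.65},
  {"dp": [-0.1, 0, 4.5], "yaw": 0, "hand": 0.65},
  {"dp": [-0.1, 0, 5.7], "yaw": 0, "hand": 0.65},
  {"dp": [-0.1, 0, 5.7], "yaw": 0, "hand": 0.65},
  {"dp": [-0.1, 0, 5.7], "yaw": 0, "hand": 0.1},
  {"dp": [-0.1, 0, 5.7], "yaw": 0, "hand": 0.1},
  {"dp": [-0.1, 0, 5.7], "yaw": 0, "hand": 0.1},
  {"dp": [-0.1, 0, 5.7], "yaw": 0, "hand": 0.1},
  {"dp": [-0.1, 0, 5.7], "yaw": 0, "hand": 0.1},
], grip_force=50)

```text
clock: 3.75
tool_pos: [0.4937, 0.227, 0.0076]
ee_rot: [-0.003, 0.985, 0.172, 0.003]
contact_force: [-0.1, -0.5, 6.3]
width: 0.0239
```

Run:
```python
from m import *
go(.492,.2263,.035,-70.2)
```

```text
dp cm [-0.16 -0.   -2.74] yaw -0.0006 | pos [0.4937 0.227  0.0076] yang -70.24 F [-0.15 -0.52  6.34] w 0.0239 t 3.75 tilt 0.45
```

```bash
cat >> m.py <<'E'
B=[.469,.0315,-93.8]
def bw(x,y):  # board mm -> world
    a=np.radians(B[2]);c,s=np.cos(a),np.sin(a); return B[0]+(c*x-s*y)/1e3,B[1]+(s*x+c*y)/1e3
def wb():
    p=ctrl.sense()['tool_pos'];a=np.radians(B[2]);c,s=np.cos(a),np.sin(a);d=(p[:2]-B[:2])*1e3
    print('board xy mm',(c*d[0]+s*d[1]).round(2),(-s*d[0]+c*d[1]).round(2))
E
python3 - <<'E'
from m import *
go(*bw(-149,-4.25),.065,-3.8)
E
```

```text
dp cm [-3.33  3.71 -5.78] yaw -1.1595 | pos [0.4937 0.227  0.0076] yang -70.24 F [-0.15 -0.52  6.34] w 0.0239 t 3.75 tilt 0.45
```

carry_out([
  {"dp": [0, 0, -2.5], "yaw": 0, "hand": 0.1},
  {"dp": [0, 0, -5.8], "yaw": 0, "hand": 0.1},
  {"dp": [-0.7, 0.8, -5.8], "yaw": -0.14, "hand": 0.1},
  {"dp": [-1.2, 1.3, -5.8], "yaw": -0.28, "hand": 0.1},
  {"dp": [-1.8, 2, -5.8], "yaw": -0.42, "hand": 0.1},
  {"dp": [-2.3, 2.6, -5.8], "yaw": -0.56, "hand": 0.1},
  {"dp": [-2.8, 3.1, -5.8], "yaw": -0.7, "hand": 0.1},
  {"dp": [-3.3, 3.7, -5.8], "yaw": -0.84, "hand": 0.1},
  {"dp": [-3.3, 3.7, -5.8], "yaw": -0.98, "hand": 0.1},
  {"dp": [-3.3, 3.7, -5.8], "yaw": -1.12, "hand": 0.1},
  {"dp": [-3.3, 3.7, -5.8], "yaw": -1.16, "hand": 0.1},
  {"dp": [-3.3, 3.7, -5.8], "yaw": -1.16, "hand": 0.1},
])

```text
clock: 4.95
tool_pos: [0.475, 0.1806, 0.0656]
ee_rot: [-0.0, 0.73, 0.684, 0.004]
contact_force: [-0.1, -0.0, -2.0]
width: 0.0244
```

Run:
```python
from m import *
wb(); go(*bw(-149,-4.25),.019,-3.8)
snap('side','d1'); snap('wrist','w1')
a=cv2.imread('pics/d1.png')[230:400,270:400]
b=cv2.imread('pics/w1.png')[60:400,170:560]
cv2.imwrite('pics/c3.png',np.hstack([cv2.resize(a,None,fx=3,fy=3,interpolation=2),cv2.resize(b,None,fx=1,fy=1.5,interpolation=2)]))
```

```text
board xy mm -149.13 -3.86
dp cm [-0.04 -0.06  4.66] yaw 0.0007 | pos [0.475  0.1806 0.0656] yang -3.76 F [-0.1  -0.   -1.99] w 0.0244 t 4.95 tilt 0.47
```

View pics/c3.png

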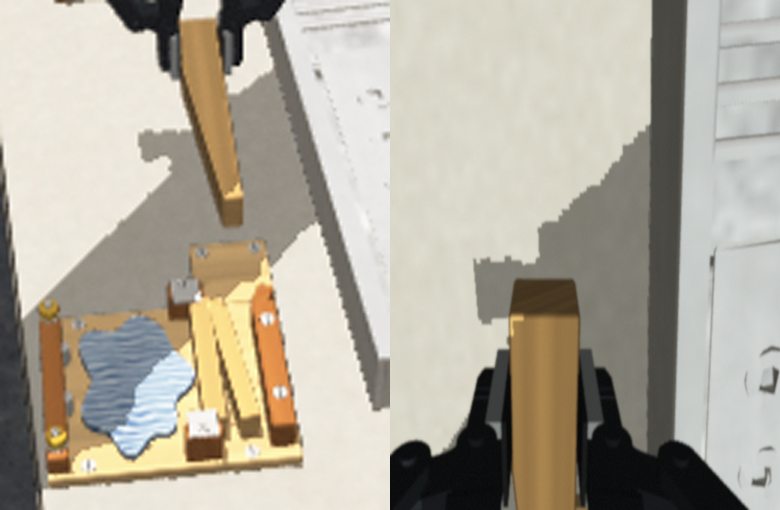

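The wedge is held with its straight side on the rail side, tip at c3 (219..243,197), bottom edge near y=224. Checking that against the prediction, and refitting the board from its unobstructed corners.

Run:
```python
from m import *
from scipy.spatial.transform import Rotation as R
s=ctrl.sense();w=np.array(s['ee_rot']);p=s['tool_pos']
a=np.radians(-93.76);X=np.array([np.cos(a),np.sin(a),0]);Y=np.array([-X[1],X[0],0])
for n,y,z in (('tl',.75,26),('tr',12.75,26),('bl',.75,0),('br',12.75,0)):
    P=p+X*.124+Y*y/1e3+[0,0,z/1e3-.0076]; print(n,((proj('d1',P)-[270,230]+.5)*3-.5).round(1))
for n,(x,y,z) in dict(T1=(-56,-19,10),T2=(-56,27,10),C=(98,27,10),D=(98,-110,10),railend=(92,10,35),railmouth=(16,10,35)).items():
    print(n,((proj('d1',[*bw(x,y),z/1e3])-[270,230]+.5)*3-.5).round(1))
```

```text
tl [222.8 198.3]
tr [244.1 196.6]
bl [222.6 229.1]
br [243.6 227.5]
T1 [190.4 245.5]
T2 [266.6 239.6]
C [302.8 457. ]
D [ 47.3 478.7]
railend [270.9 422.8]
railmouth [253.6 309.8]
```

carry_out([
  {"dp": [0, 0, 2], "yaw": 0, "hand": 0.1},
  {"dp": [0, 0, 4], "yaw": 0, "hand": 0.1},
  {"dp": [0, 0, 4.6], "yaw": 0, "hand": 0.1},
  {"dp": [0, 0, 4.6], "yaw": 0, "hand": 0.1},
  {"dp": [-1, 0, 4.6], "yaw": 0, "hand": 0.1},
  {"dp": [-2, 0, 4.6], "yaw": 0, "hand": 0.1},
  {"dp": [-2.7, 0, 4.6], "yaw": 0, "hand": 0.1},
  {"dp": [-3.2, 0, 4.6], "yaw": 0, "hand": 0.1},
  {"dp": [-3.4, 0, 4.6], "yaw": 0, "hand": 0.1},
  {"dp": [-3.4, 0, 4.6], "yaw": 0, "hand": 0.1},
])

```text
clock: 6.05
tool_pos: [0.473, 0.1465, 0.0194]
ee_rot: [-0.0, 0.731, 0.683, 0.004]
contact_force: [0.6, -0.2, -0.8]
width: 0.0243
```

Run:
```python
from m import *
wb(); go(*bw(-104,-3),.019,-3.8)
```

```text
board xy mm -115.05 -3.59
dp cm [-1.1   0.06  0.03] yaw -0.0021 | pos [0.473  0.1465 0.0194] yang -3.92 F [ 0.56 -0.2  -0.81] w 0.0243 t 6.05 tilt 0.47
```

carry_out([
  {"dp": [-0.4, 0, 0], "yaw": -0.002, "hand": 0.1},
  {"dp": [-0.8, 0, 0], "yaw": -0.002, "hand": 0.1},
  {"dp": [-1.0, 0, 0], "yaw": -0.002, "hand": 0.1},
  {"dp": [-1.0, 0, 0], "yaw": -0.002, "hand": 0.1},
])

```text
clock: 6.45
tool_pos: [0.4725, 0.1362, 0.0194]
ee_rot: [-0.0, 0.73, 0.683, 0.004]
contact_force: [0.7, -0.7, -0.5]
width: 0.0244
```

Run:
```python
from m import *
wb(); go(*bw(-94,-3),.019,-3.8)
```

```text
board xy mm -104.67 -3.43
dp cm [-1.07  0.04  0.03] yaw -0.0005 | pos [0.4725 0.1362 0.0194] yang -3.83 F [ 0.73 -0.68 -0.54] w 0.0244 t 6.45 tilt 0.47
```

carry_out([
  {"dp": [-0.4, 0.05, 0], "yaw": 0, "hand": 0.1},
  {"dp": [-0.7, 0.05, 0], "yaw": 0, "hand": 0.1},
  {"dp": [-1.0, 0.05, 0], "yaw": 0, "hand": 0.1},
  {"dp": [-1.0, 0.05, 0], "yaw": 0, "hand": 0.1},
])

```text
clock: 6.85
tool_pos: [0.4722, 0.1257, 0.0192]
ee_rot: [-0.0, 0.73, 0.683, 0.004]
contact_force: [-0.3, -0.4, -1.4]
width: 0.0249
```

Run:
```python
from m import *
wb(); go(*bw(-84,-3),.017,-3.8)
```

```text
board xy mm -94.22 -3.06
dp cm [-1.02  0.01  0.21] yaw -0.0009 | pos [0.4722 0.1257 0.0192] yang -3.85 F [-0.3  -0.43 -1.4 ] w 0.0249 t 6.85 tilt 0.45
```

carry_out([
  {"dp": [-0.4, 0, 0], "yaw": 0, "hand": 0.1},
  {"dp": [-0.8, 0, 0], "yaw": 0, "hand": 0.1},
  {"dp": [-0.8, 0, 0.1], "yaw": 0, "hand": 0.1},
  {"dp": [-0.8, 0, 0.15], "yaw": 0, "hand": 0.1},
])

```text
clock: 7.25
tool_pos: [0.4717, 0.117, 0.0176]
ee_rot: [0.0, 0.731, 0.683, 0.004]
contact_force: [0.4, 0.7, 1.4]
width: 0.0246
```

Run:
```python
from m import *
wb(); go(*bw(-84,-3),.017,-3.8)
```

```text
board xy mm -85.45 -2.95
dp cm [-0.15 -0.    0.06] yaw -0.0017 | pos [0.4717 0.117  0.0176] yang -3.9 F [0.42 0.72 1.36] w 0.0246 t 7.25 tilt 0.41
```

carry_out([
  {"dp": [0, 0, 0], "yaw": 0, "hand": 0.6},
  {"dp": [0, 0, 0], "yaw": 0, "hand": 0.6},
  {"dp": [0, 0, 0], "yaw": 0, "hand": 0.6},
  {"dp": [0, 0, 0], "yaw": 0, "hand": 0.6},
  {"dp": [0, 0, 0], "yaw": 0, "hand": 0.6},
  {"dp": [0, 0, -3], "yaw": 0, "hand": 0.6},
  {"dp": [0, 0, -7], "yaw": 0, "hand": 0.6},
  {"dp": [3, 0, -10], "yaw": 0, "hand": 0.8},
  {"dp": [7, 0, -12], "yaw": 0, "hand": 0.8},
  {"dp": [11, 0, -12], "yaw": 0, "hand": 1},
  {"dp": [14, 0, -12], "yaw": 0, "hand": 1},
  {"dp": [14, 0, -12], "yaw": 0, "hand": 1},
])

```text
clock: 8.45
tool_pos: [0.4792, 0.2614, 0.1389]
ee_rot: [-0.001, 0.728, 0.685, 0.005]
contact_force: [-0.6, -0.1, -0.2]
width: 0.0852
```

Run:
```python
from m import *
wb(); go(.4296,.393,.12,2)
snap('side','d2'); snap('wrist','w2'); 
a=cv2.imread('pics/d2.png')[160:400,260:390]
b=cv2.imread('pics/w2.png')[:,120:]
cv2.imwrite('pics/c4.png',np.hstack([cv2.resize(a,(325,600),interpolation=2),cv2.resize(b,(475,600),interpolation=2)]))
```

```text
board xy mm -230.06 -5.07
dp cm [12.82 -5.77  1.97] yaw -0.0963 | pos [0.4792 0.2614 0.1389] yang -3.52 F [-0.57 -0.13 -0.21] w 0.0852 t 8.45 tilt 0.56
```

View pics/c4.png

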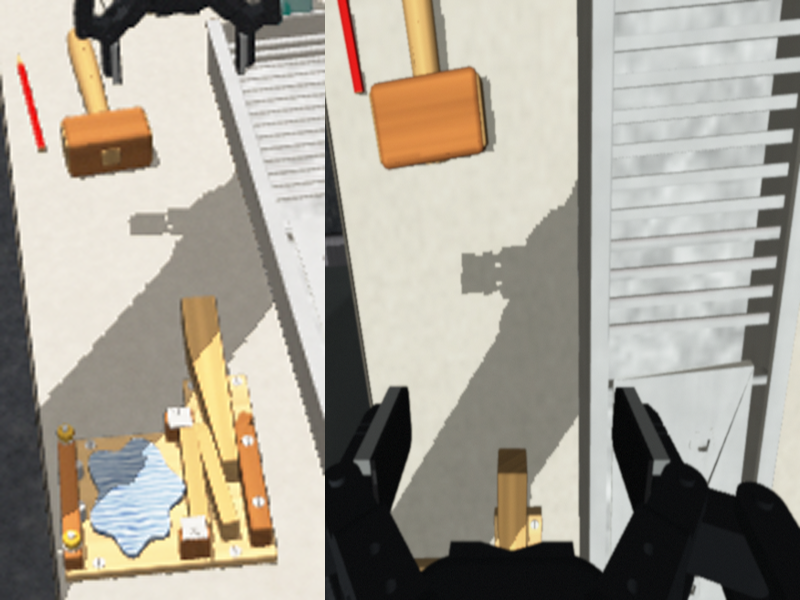

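The wedge sits in the slot, its tip along the jaw. The mallet head's top face in c4 has corners (371,88), (472,67), (486,150), (383,168), with the handle going up from (427,72) to (418,0).

Run:
```python
from m import *
c=lambda p:(120+(p[0]-325+.5)*520/475-.5,(p[1]+.5)*.8-.5)
P=[(-35,20,38),(35,20,38),(35,-20,38),(-35,-20,38)]
q,r=fit('w2',np.array(P)/1e3,[c(u) for u in [(371,87),(474,67),(486,150),(383,168)]],[.43,.35,.03]);print(q,np.hypot(*r.T),np.degrees(q[2]))
print('handle pts',px('w2',c((427,70)),.027),px('w2',c((418,3)),.027))
g=[q[0]-.042*np.sin(q[2]),q[1]+.042*np.cos(q[2])];print('grip',g)
go(.4296,.393,.1,2)
```

```text
[0.4323099  0.34947953 0.06519133] [3.89600559 4.14723055 2.53432248 3.36368677] 3.735187998031639
handle pts [0.43211163 0.37234672 0.027     ] [0.43032082 0.4008979  0.027     ]
grip [np.float64(0.42957380565689507), np.float64(0.3913903085572704)]
dp cm [13.25 -5.95  3.85] yaw -0.1008 | pos [0.4801 0.2567 0.138 ] yang -3.78 F [0.22 0.45 0.5 ] w 0.0854 t 8.55 tilt 0.38
```

Run:
```python
from m import *
go(.43,.392,.07,3.3)
```

```text
dp cm [13.14 -5.92  6.85] yaw -0.1235 | pos [0.4801 0.2567 0.138 ] yang -3.78 F [0.22 0.45 0.5 ] w 0.0854 t 8.55 tilt 0.38
```

carry_out([
  {"dp": [4, -2, 2], "yaw": -0.05, "hand": 0.6},
  {"dp": [8, -4, 4], "yaw": -0.12, "hand": 0.6},
  {"dp": [13.15, -5.9, 6.8], "yaw": -0.124, "hand": 0.6},
  {"dp": [13.15, -5.9, 6.8], "yaw": -0.124, "hand": 0.6},
  {"dp": [13.15, -5.9, 6.8], "yaw": -0.124, "hand": 0.6},
  {"dp": [13.15, -5.9, 6.8], "yaw": -0.124, "hand": 0.6},
  {"dp": [13.15, -5.9, 6.8], "yaw": -0.124, "hand": 0.6},
])

```text
clock: 9.25
tool_pos: [0.4322, 0.3901, 0.071]
ee_rot: [0.001, 0.688, 0.726, 0.004]
contact_force: [-0.1, -1.4, 0.5]
width: 0.0515
```

Run:
```python
from m import *
go(.43,.392,.009,3.3)
```

```text
dp cm [ 0.18 -0.24  6.2 ] yaw -0.0031 | pos [0.4322 0.3901 0.071 ] yang 3.12 F [-0.06 -1.39  0.49] w 0.0515 t 9.25 tilt 0.42
```

carry_out([
  {"dp": [0.1, -0.2, 2], "yaw": 0, "hand": 0.6},
  {"dp": [0.1, -0.2, 4.5], "yaw": 0, "hand": 0.6},
  {"dp": [0.1, -0.2, 6.2], "yaw": 0, "hand": 0.6},
  {"dp": [0.1, -0.2, 6.2], "yaw": 0, "hand": 0.6},
  {"dp": [0.1, -0.2, 6.2], "yaw": 0, "hand": 0.6},
  {"dp": [0.1, -0.2, 6.2], "yaw": 0, "hand": 0.05},
  {"dp": [0.1, -0.2, 6.2], "yaw": 0, "hand": 0.05},
  {"dp": [0.1, -0.2, 6.2], "yaw": 0, "hand": 0.05},
  {"dp": [0.1, -0.2, 6.2], "yaw": 0, "hand": 0.05},
  {"dp": [0.1, -0.2, 6.2], "yaw": 0, "hand": 0.05},
  {"dp": [0.1, -0.2, 6.2], "yaw": 0, "hand": 0.05},
], grip_force=110)

```text
clock: 10.35
tool_pos: [0.4307, 0.3919, 0.0105]
ee_rot: [0.001, 0.687, 0.726, 0.004]
contact_force: [-2.3, -1.0, 7.6]
width: 0.0187
```

Run:
```python
from m import *
go(.43,.35,.11,3.3)
```

```text
dp cm [-4.14 -0.22 -9.97] yaw -0.0027 | pos [0.4307 0.3919 0.0105] yang 3.14 F [-2.28 -0.97  7.59] w 0.0187 t 10.35 tilt 0.51
```

carry_out([
  {"dp": [0, 0, -4], "yaw": 0, "hand": 0.05},
  {"dp": [0, 0, -8], "yaw": 0, "hand": 0.05},
  {"dp": [-2, 0, -9], "yaw": -0.14, "hand": 0.05},
  {"dp": [-4, -0.1, -9], "yaw": -0.28, "hand": 0.05},
  {"dp": [-6, -0.1, -9], "yaw": -0.42, "hand": 0.05},
  {"dp": [-8, -0.2, -9], "yaw": -0.56, "hand": 0.05},
  {"dp": [-10, -0.2, -9], "yaw": -0.7, "hand": 0.05},
  {"dp": [-12, -0.2, -9], "yaw": -0.84, "hand": 0.05},
  {"dp": [-14, -0.3, -9], "yaw": -0.98, "hand": 0.05},
  {"dp": [-15, -0.3, -9], "yaw": -1.12, "hand": 0.05},
  {"dp": [-15.7, -0.3, -9], "yaw": -1.26, "hand": 0.05},
  {"dp": [-15.7, -0.3, -9], "yaw": -1.4, "hand": 0.05},
])

```text
clock: 11.55
tool_pos: [0.4358, 0.2326, 0.0995]
ee_rot: [0.004, 0.056, 0.998, 0.002]
contact_force: [-1.2, 0.0, -5.4]
width: 0.0183
```

Run:
```python
from m import *
wb(); go(*bw(-178,-45),.06,86.2)
```

```text
board xy mm -198.5 -46.49
dp cm [-0.22 -2.06  3.95] yaw -0.0459 | pos [0.4358 0.2326 0.0995] yang 83.57 F [-1.15  0.03 -5.39] w 0.0183 t 11.55 tilt 0.44
```

carry_out([
  {"dp": [-0.2, -2.0, 3], "yaw": -0.046, "hand": 0.05},
  {"dp": [-0.2, -2.0, 6], "yaw": -0.046, "hand": 0.05},
  {"dp": [-0.2, -2.0, 7.8], "yaw": -0.046, "hand": 0.05},
  {"dp": [-0.2, -2.0, 7.8], "yaw": -0.046, "hand": 0.05},
  {"dp": [-0.2, -2.0, 7.8], "yaw": -0.046, "hand": 0.05},
  {"dp": [-0.2, -2.0, 7.8], "yaw": -0.046, "hand": 0.05},
])

```text
clock: 12.15
tool_pos: [0.4367, 0.2135, 0.0227]
ee_rot: [0.004, 0.033, 0.999, 0.002]
contact_force: [0.3, 0.5, -4.5]
width: 0.0181
```

Run:
```python
from m import *
wb(); go(*bw(-148.5,-45),.0215,86.2)
snap('side','d3')
a=cv2.imread('pics/d3.png')[195:395,265:405]
cv2.imwrite('pics/c5.png',cv2.resize(a,None,fx=3,fy=3,interpolation=2))
```

```text
board xy mm -179.46 -44.27
dp cm [ 0.08 -3.1   0.11] yaw 0.0006 | pos [0.4367 0.2135 0.0227] yang 86.23 F [ 0.3   0.45 -4.47] w 0.0181 t 12.15 tilt 0.55
```

View pics/c5.png

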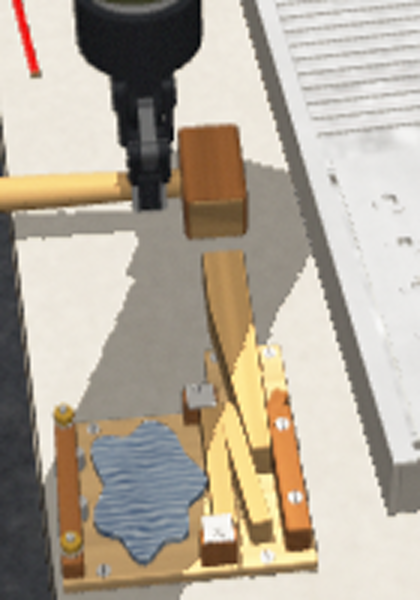

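The mallet face is squared up behind the wedge butt, with head at (187..245,235) and butt at (203..248,252). Approaching slowly.

carry_out([
  {"dp": [-0.1, -1.0, 0.1], "yaw": 0, "hand": 0.05},
  {"dp": [-0.1, -1.9, 0.1], "yaw": 0, "hand": 0.05},
  {"dp": [-0.1, -2.4, 0.1], "yaw": 0, "hand": 0.05},
  {"dp": [-0.1, -2.6, 0.1], "yaw": 0, "hand": 0.05},
  {"dp": [-0.1, -2.8, 0.1], "yaw": 0, "hand": 0.05},
  {"dp": [-0.1, -3.0, 0.1], "yaw": 0, "hand": 0.05},
  {"dp": [-0.1, -3.2, 0.1], "yaw": 0, "hand": 0.05},
  {"dp": [-0.1, -3.4, 0.1], "yaw": 0, "hand": 0.05},
  {"dp": [-0.1, -3.6, 0.1], "yaw": 0, "hand": 0.05},
])

```text
clock: 13.1
tool_pos: [0.4353, 0.1781, 0.0217]
ee_rot: [0.005, 0.032, 0.999, 0.002]
contact_force: [-0.4, 2.6, -4.6]
width: 0.0185
```

Run:
```python
from m import *
wb(); go(*bw(-140,-43),.0215,86.2)
```

```text
board xy mm -144.05 -43.3
dp cm [-0.03 -0.41  0.02] yaw 0.0014 | pos [0.4353 0.1781 0.0217] yang 86.28 F [-0.44  2.63 -4.61] w 0.0185 t 13.1 tilt 0.59
```

carry_out([
  {"dp": [0, -0.2, 0], "yaw": 0, "hand": 0.05},
  {"dp": [0, -0.4, 0], "yaw": 0, "hand": 0.05},
  {"dp": [0, -0.5, 0], "yaw": 0, "hand": 0.05},
  {"dp": [0, -0.5, 0], "yaw": 0, "hand": 0.05},
])

```text
clock: 13.5
tool_pos: [0.4351, 0.1729, 0.0217]
ee_rot: [0.005, 0.033, 0.999, 0.002]
contact_force: [-0.2, 1.7, -4.2]
width: 0.0186
```

carry_out([
  {"dp": [0, -0.2, 0], "yaw": 0, "hand": 0.05},
  {"dp": [0, -0.4, 0], "yaw": 0, "hand": 0.05},
  {"dp": [0, -0.5, 0], "yaw": 0, "hand": 0.05},
  {"dp": [0, -0.5, 0], "yaw": 0, "hand": 0.05},
])

```text
clock: 13.9
tool_pos: [0.4348, 0.1677, 0.0217]
ee_rot: [0.005, 0.033, 0.999, 0.002]
contact_force: [-0.4, 1.8, -4.5]
width: 0.0184
```

carry_out([
  {"dp": [0, -0.2, 0], "yaw": 0, "hand": 0.05},
  {"dp": [0, -0.4, 0], "yaw": 0, "hand": 0.05},
  {"dp": [0, -0.5, 0], "yaw": 0, "hand": 0.05},
  {"dp": [0, -0.5, 0], "yaw": 0, "hand": 0.05},
])

```text
clock: 14.3
tool_pos: [0.4344, 0.1624, 0.0216]
ee_rot: [0.005, 0.033, 0.999, 0.002]
contact_force: [-0.0, 3.5, -3.9]
width: 0.0184
```

carry_out([
  {"dp": [0, -0.2, 0], "yaw": 0, "hand": 0.05},
  {"dp": [0, -0.4, 0], "yaw": 0, "hand": 0.05},
  {"dp": [0, -0.5, 0], "yaw": 0, "hand": 0.05},
  {"dp": [0, -0.5, 0], "yaw": 0, "hand": 0.05},
])

```text
clock: 14.7
tool_pos: [0.434, 0.1576, 0.0217]
ee_rot: [0.005, 0.033, 0.999, 0.002]
contact_force: [-0.9, 5.1, -4.0]
width: 0.0183
```

Run:
```python
from m import *
wb(); go(*bw(-130,-43),.0215,86.2)
```

```text
board xy mm -123.54 -43.24
dp cm [-0.02  0.65  0.02] yaw 0.0008 | pos [0.434  0.1576 0.0217] yang 86.24 F [-0.86  5.1  -4.01] w 0.0183 t 14.7 tilt 0.59
```

carry_out([
  {"dp": [0, -0.15, 0], "yaw": 0, "hand": 0.05},
  {"dp": [0, -0.3, 0], "yaw": 0, "hand": 0.05},
  {"dp": [0, -0.3, 0], "yaw": 0, "hand": 0.05},
])

```text
clock: 15.0
tool_pos: [0.4336, 0.1551, 0.0217]
ee_rot: [0.005, 0.032, 0.999, 0.003]
contact_force: [-1.2, 5.3, -4.7]
width: 0.0185
```

carry_out([
  {"dp": [0, -0.15, 0], "yaw": 0, "hand": 0.05},
  {"dp": [0, -0.3, 0], "yaw": 0, "hand": 0.05},
  {"dp": [0, -0.3, 0], "yaw": 0, "hand": 0.05},
])

```text
clock: 15.3
tool_pos: [0.4331, 0.1529, 0.0218]
ee_rot: [0.004, 0.032, 0.999, 0.003]
contact_force: [-1.0, 5.0, -3.5]
width: 0.0189
```

carry_out([
  {"dp": [0, -0.2, 0], "yaw": 0, "hand": 0.05},
  {"dp": [0, -0.4, 0], "yaw": 0, "hand": 0.05},
  {"dp": [0, -0.4, 0], "yaw": 0, "hand": 0.05},
])

```text
clock: 15.6
tool_pos: [0.4324, 0.15, 0.0218]
ee_rot: [0.004, 0.031, 0.999, 0.004]
contact_force: [-1.9, 7.1, -3.4]
width: 0.0185
```

carry_out([
  {"dp": [0, -0.2, 0], "yaw": 0, "hand": 0.05},
  {"dp": [0, -0.4, 0], "yaw": 0, "hand": 0.05},
  {"dp": [0, -0.4, 0], "yaw": 0, "hand": 0.05},
  {"dp": [0, -0.4, 0], "yaw": 0, "hand": 0.05},
])

```text
clock: 16.0
tool_pos: [0.4319, 0.1477, 0.0221]
ee_rot: [0.004, 0.03, 1.0, 0.005]
contact_force: [-1.9, 8.6, -3.9]
width: 0.0185
```

Run:
```python
from m import *
wb(); go(*bw(-120,-43),.0215,86.2); print(ctrl.sense()['ft_torque'])
```

```text
board xy mm -113.51 -44.74
dp cm [-0.18  0.65  0.07] yaw 0.0056 | pos [0.4319 0.1477 0.0221] yang 86.52 F [-1.92  8.63 -3.85] w 0.0185 t 16.0 tilt 0.8
[1.96203156 0.43134434 0.42795813]
```

carry_out([
  {"dp": [-0.1, -0.25, 0], "yaw": 0, "hand": 0.05},
  {"dp": [-0.1, -0.45, 0], "yaw": 0, "hand": 0.05},
  {"dp": [-0.1, -0.45, 0], "yaw": 0, "hand": 0.05},
  {"dp": [-0.1, -0.45, 0], "yaw": 0, "hand": 0.05},
])

```text
clock: 16.4
tool_pos: [0.4318, 0.1464, 0.0225]
ee_rot: [0.004, 0.029, 1.0, 0.008]
contact_force: [-3.3, 13.2, -3.6]
width: 0.0184
```

carry_out([
  {"dp": [-0.1, -0.25, 0], "yaw": 0, "hand": 0.05},
  {"dp": [-0.1, -0.5, 0], "yaw": 0, "hand": 0.05},
  {"dp": [-0.1, -0.5, 0], "yaw": 0, "hand": 0.05},
  {"dp": [-0.1, -0.5, 0], "yaw": 0, "hand": 0.05},
])

```text
clock: 16.8
tool_pos: [0.4315, 0.1453, 0.0229]
ee_rot: [0.004, 0.026, 1.0, 0.01]
contact_force: [-4.0, 15.6, -3.7]
width: 0.0188
```

carry_out([
  {"dp": [-0.1, 0.5, 0.1], "yaw": 0, "hand": 0.05},
  {"dp": [-0.1, 1.0, 0.1], "yaw": 0, "hand": 0.05},
  {"dp": [-0.1, 1.0, 0.1], "yaw": 0, "hand": 0.05},
  {"dp": [-0.1, 1.0, 0.1], "yaw": 0, "hand": 0.05},
])

```text
clock: 17.2
tool_pos: [0.4331, 0.1545, 0.022]
ee_rot: [0.004, 0.027, 1.0, 0.01]
contact_force: [0.8, 0.4, -4.4]
width: 0.0182
```

Run:
```python
from m import *
wb(); go(*bw(-110,-43),.0215,86.2); print(ctrl.sense()['ft_torque'])
snap('side','d4')
a=cv2.imread('pics/d4.png')[195:395,265:405]
cv2.imwrite('pics/c6.png',cv2.resize(a,None,fx=3,fy=3,interpolation=2))
```

```text
board xy mm -120.33 -43.92
dp cm [-0.08 -1.04  0.03] yaw 0.0128 | pos [0.4331 0.1545 0.022 ] yang 86.93 F [ 0.82  0.39 -4.38] w 0.0182 t 17.2 tilt 1.21
[-0.02866422  0.13638337  0.03106994]
```

View pics/c6.png

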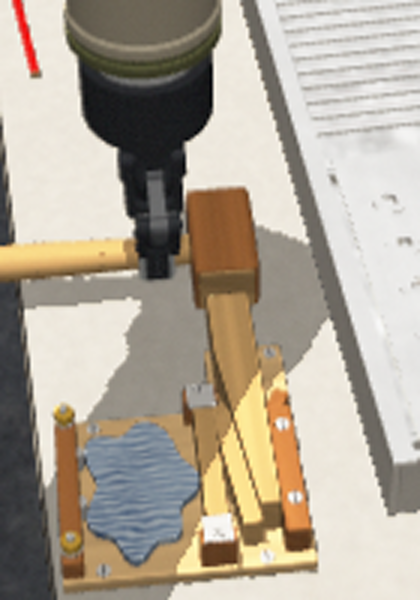

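carry_out([
  {"dp": [-0.1, -0.4, 0], "yaw": 0.012, "hand": 0.05},
  {"dp": [-0.1, -0.7, 0], "yaw": 0.012, "hand": 0.05},
  {"dp": [-0.1, -0.9, 0], "yaw": 0.012, "hand": 0.05},
  {"dp": [-0.1, -1.1, 0], "yaw": 0.012, "hand": 0.05},
  {"dp": [-0.1, -1.3, 0], "yaw": 0.012, "hand": 0.05},
  {"dp": [-0.1, -1.3, 0], "yaw": 0.012, "hand": 0.05},
])

```text
clock: 17.85
tool_pos: [0.4335, 0.1453, 0.0227]
ee_rot: [0.005, 0.031, 0.999, 0.013]
contact_force: [0.8, 12.6, -5.2]
width: 0.0185
```

Run:
```python
from m import *
wb(); go(*bw(-120,-43),.0215,86.2)
```

```text
board xy mm -111.19 -43.01
dp cm [-0.    0.88  0.14] yaw 0.0047 | pos [0.4335 0.1453 0.0227] yang 86.47 F [ 0.82 12.61 -5.19] w 0.0185 t 17.85 tilt 1.58
```

carry_out([
  {"dp": [0, 0.6, 0.1], "yaw": 0, "hand": 0.05},
  {"dp": [0, 0.6, 0.1], "yaw": 0, "hand": 0.05},
  {"dp": [0, 0.3, 0.1], "yaw": 0, "hand": 0.05},
  {"dp": [0, 0.1, 0.1], "yaw": 0, "hand": 0.05},
  {"dp": [0, -0.1, 0.1], "yaw": 0, "hand": 0.05},
  {"dp": [0, -0.3, 0.1], "yaw": 0, "hand": 0.05},
  {"dp": [0, -0.46, 0.1], "yaw": 0, "hand": 0.05},
  {"dp": [0, -0.46, 0.1], "yaw": 0, "hand": 0.05},
])

```text
clock: 18.65
tool_pos: [0.433, 0.1448, 0.0224]
ee_rot: [0.006, 0.029, 0.999, 0.016]
contact_force: [-1.8, 14.6, -3.7]
width: 0.0186
```

Run:
```python
from m import *
wb(); go(*bw(-120,-43),.0215,86.2)
```

```text
board xy mm -110.66 -43.42
dp cm [-0.05  0.93  0.12] yaw 0.0089 | pos [0.433  0.1448 0.0224] yang 86.71 F [-1.76 14.64 -3.69] w 0.0186 t 18.65 tilt 1.96
```

carry_out([
  {"dp": [-0.05, 0.6, 0.1], "yaw": 0, "hand": 0.05},
  {"dp": [-0.05, 0.6, 0.1], "yaw": 0, "hand": 0.05},
  {"dp": [-0.05, 0.3, 0.1], "yaw": 0, "hand": 0.05},
  {"dp": [-0.05, 0.1, 0.1], "yaw": 0, "hand": 0.05},
  {"dp": [-0.05, -0.1, 0.1], "yaw": 0, "hand": 0.05},
  {"dp": [-0.05, -0.3, 0.1], "yaw": 0, "hand": 0.05},
  {"dp": [-0.05, -0.5, 0.1], "yaw": 0, "hand": 0.05},
  {"dp": [-0.05, -0.5, 0.1], "yaw": 0, "hand": 0.05},
])

```text
clock: 19.45
tool_pos: [0.4331, 0.1442, 0.0222]
ee_rot: [0.007, 0.027, 0.999, 0.02]
contact_force: [-1.6, 15.8, -4.2]
width: 0.0186
```

Run:
```python
from m import *
wb(); go(*bw(-120,-43),.0215,86.2)
```

```text
board xy mm -110.05 -43.25
dp cm [-0.04  0.99  0.11] yaw 0.0133 | pos [0.4331 0.1442 0.0222] yang 86.96 F [-1.57 15.8  -4.23] w 0.0186 t 19.45 tilt 2.37
```

carry_out([
  {"dp": [-0.03, 0.6, 0.1], "yaw": 0.01, "hand": 0.05},
  {"dp": [-0.03, 0.6, 0.1], "yaw": 0.01, "hand": 0.05},
  {"dp": [-0.03, 0.3, 0.1], "yaw": 0.01, "hand": 0.05},
  {"dp": [-0.03, 0.1, 0.1], "yaw": 0.01, "hand": 0.05},
  {"dp": [-0.03, -0.1, 0.1], "yaw": 0.01, "hand": 0.05},
  {"dp": [-0.03, -0.3, 0.1], "yaw": 0.01, "hand": 0.05},
  {"dp": [-0.03, -0.53, 0.1], "yaw": 0.01, "hand": 0.05},
  {"dp": [-0.03, -0.53, 0.1], "yaw": 0.01, "hand": 0.05},
])

```text
clock: 20.25
tool_pos: [0.433, 0.1438, 0.0221]
ee_rot: [0.008, 0.029, 0.999, 0.023]
contact_force: [-1.9, 18.5, -4.6]
width: 0.0187
```

Run:
```python
from m import *
wb(); go(*bw(-120,-43),.0215,86.2)
```

```text
board xy mm -109.64 -43.39
dp cm [-0.05  1.03  0.11] yaw 0.0083 | pos [0.433  0.1438 0.0221] yang 86.68 F [-1.95 18.53 -4.6 ] w 0.0187 t 20.25 tilt 2.82
```

carry_out([
  {"dp": [0, 2, 0], "yaw": 0, "hand": 0.05},
  {"dp": [0, 5, 0], "yaw": 0, "hand": 0.05},
  {"dp": [0, 7, -2], "yaw": 0, "hand": 0.05},
  {"dp": [0, 9, -6], "yaw": 0, "hand": 0.05},
  {"dp": [0, 10, -8], "yaw": 0, "hand": 0.05},
  {"dp": [0, 10, -8], "yaw": 0.14, "hand": 0.05},
  {"dp": [0, 10, -8], "yaw": 0.28, "hand": 0.05},
  {"dp": [0, 10, -8], "yaw": 0.42, "hand": 0.05},
  {"dp": [0, 12, -8], "yaw": 0.56, "hand": 0.05},
  {"dp": [0, 14, -8], "yaw": 0.7, "hand": 0.05},
  {"dp": [0, 16, -8], "yaw": 0.84, "hand": 0.05},
  {"dp": [0, 18, -8], "yaw": 0.98, "hand": 0.05},
])

```text
clock: 21.45
tool_pos: [0.4426, 0.319, 0.1102]
ee_rot: [-0.004, 0.499, 0.866, 0.024]
contact_force: [-0.2, -1.0, -3.9]
width: 0.0187
```

Run:
```python
from m import *
snap('side','d5')
go(.44,.392,.08,3.1)
```

```text
dp cm [5.96 3.14 3.44] yaw 0.4637 | pos [0.4417 0.3231 0.1111] yang 29.67 F [-0.83  2.65 -2.54] w 0.0183 t 21.5 tilt 2.96
```

Run:
```python
from m import *
a=cv2.imread('pics/d4.png')[255:395,275:395];b=cv2.imread('pics/d5.png')[255:395,275:395]
cv2.imwrite('pics/c7.png',cv2.resize(np.hstack([a,b]),None,fx=3.3,fy=4,interpolation=2))
```

```text
(no output)
```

View pics/c7.png

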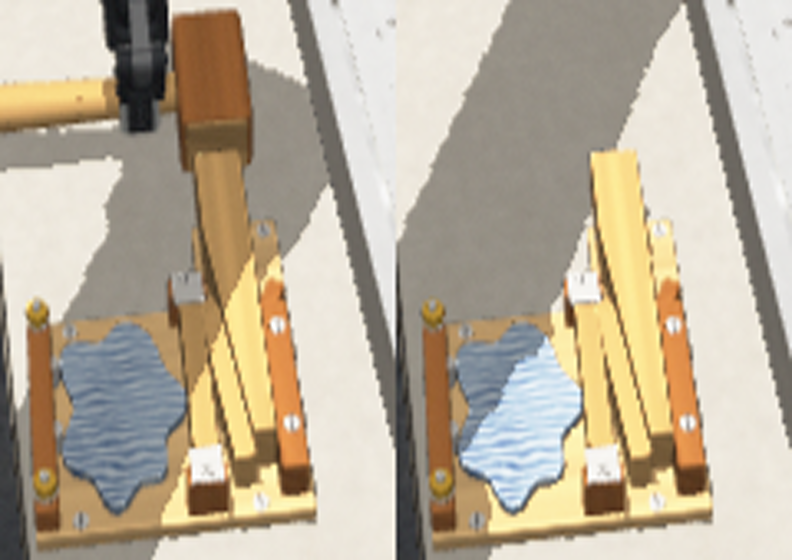

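carry_out([
  {"dp": [2, 1, 1], "yaw": 0.14, "hand": 0.05},
  {"dp": [4, 2, 2], "yaw": 0.28, "hand": 0.05},
  {"dp": [5.5, 3, 3], "yaw": 0.42, "hand": 0.05},
  {"dp": [6, 3.1, 3.4], "yaw": 0.464, "hand": 0.05},
  {"dp": [6, 3.1, 3.4], "yaw": 0.464, "hand": 0.05},
  {"dp": [6, 3.1, 3.4], "yaw": 0.464, "hand": 0.05},
  {"dp": [6, 3.1, 3.4], "yaw": 0.464, "hand": 0.05},
])

```text
clock: 22.2
tool_pos: [0.4402, 0.391, 0.0805]
ee_rot: [-0.01, 0.687, 0.726, 0.023]
contact_force: [-0.1, -0.5, -4.3]
width: 0.0182
```

Run:
```python
from m import *
go(.44,.392,.0135,3.1)
```

```text
dp cm [-0.22 -0.14  6.7 ] yaw -0.0001 | pos [0.4402 0.391  0.0805] yang 3.09 F [-0.15 -0.49 -4.29] w 0.0182 t 22.2 tilt 2.94
```

The wedge lies straight along the rail, slab between jaw and pins, wedge only slightly further in than before the taps. Setting the mallet down.

carry_out([
  {"dp": [-0.1, 0, 2.5], "yaw": 0, "hand": 0.05},
  {"dp": [-0.2, 0, 4.5], "yaw": 0, "hand": 0.05},
  {"dp": [-0.2, 0, 5.5], "yaw": 0, "hand": 0.05},
  {"dp": [-0.2, 0, 6.2], "yaw": 0, "hand": 0.05},
  {"dp": [-0.2, 0, 6.6], "yaw": 0, "hand": 0.05},
  {"dp": [-0.2, 0, 6.7], "yaw": 0, "hand": 0.05},
  {"dp": [-0.2, 0, 6.7], "yaw": 0, "hand": 0.05},
])

```text
clock: 22.9
tool_pos: [0.4417, 0.3926, 0.0142]
ee_rot: [-0.01, 0.687, 0.726, 0.024]
contact_force: [0.4, -0.3, -3.3]
width: 0.0185
```

Run:
```python
from m import *
go(.44,.392,.0115,3.1)
```

```text
dp cm [-0.07 -0.18  0.26] yaw 0.0001 | pos [0.4417 0.3926 0.0142] yang 3.11 F [ 0.42 -0.31 -3.27] w 0.0185 t 22.9 tilt 2.99
```

Down 2.5 mm more until it touches, then release slowly and lift.

carry_out([
  {"dp": [0, 0, 0.15], "yaw": 0, "hand": 0.05},
  {"dp": [0, 0, 0.25], "yaw": 0, "hand": 0.05},
  {"dp": [0, 0, 0.25], "yaw": 0, "hand": 0.05},
  {"dp": [0, 0, 0.2], "yaw": 0, "hand": 0.3},
  {"dp": [0, 0, 0.1], "yaw": 0, "hand": 0.5},
  {"dp": [0, 0, 0.1], "yaw": 0, "hand": 0.6},
  {"dp": [0, 0, 0.1], "yaw": 0, "hand": 0.6},
  {"dp": [0, 0, 0.1], "yaw": 0, "hand": 0.6},
  {"dp": [0, 0, -3], "yaw": 0, "hand": 0.6},
  {"dp": [0, 0, -7], "yaw": 0, "hand": 0.6},
  {"dp": [0, 0, -12], "yaw": 0, "hand": 0.6},
  {"dp": [0, 0, -14], "yaw": 0, "hand": 0.6},
])

```text
clock: 24.1
tool_pos: [0.44, 0.3875, 0.1588]
ee_rot: [-0.01, 0.687, 0.726, 0.027]
contact_force: [-0.1, 1.0, -0.2]
width: 0.0512
```

Run:
```python
from m import *
go(.44,.392,.0115,3.1)
snap('side','d6')
a=cv2.imread('pics/d6.png')[130:400,245:395]
cv2.imwrite('pics/c8.png',cv2.resize(a,(330,594),interpolation=2))
```

```text
dp cm [-0.31 -0.34 14.73] yaw 0.0005 | pos [0.44   0.3875 0.1588] yang 3.13 F [-0.14  0.98 -0.16] w 0.0512 t 24.1 tilt 3.28
```

View pics/c8.png

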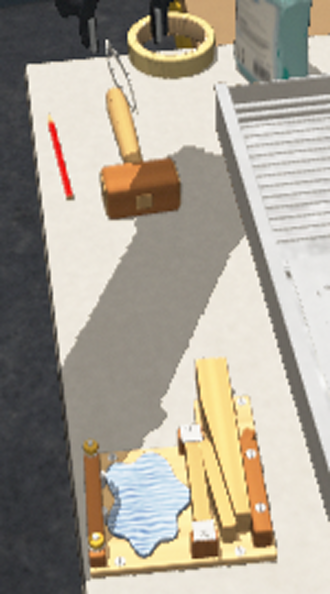

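```bash
python3 -c "
from station import ctrl
print(ctrl.job_done())"
```

```text
the job is handed in; nothing more can be done
None
```

I set the wedge about 38 mm into the slot by hand, let go of it and drove it in with the mallet. The job is handed in at about 24 s of the 72 s allowed. The interface reported no verdict.

- **Taps:** I first pushed with the mallet until the force rose to about 15.6 N. Four separate taps followed, read at 12.6, 14.6, 15.8 and 18.5 N. The last one, just over the suggested 12–18 N, moved the wedge only 0.4 mm.
- **Last pictures:** The wedge lies straight along the rail with the slab between jaw and fence pins. The mallet lies flat near its first place, about 0.32 m from the mouth. The pencil, the part of the tweezers in view and the tray look unmoved, and the gripper is open and clear.
- **Not checked:**
  - The force on the slab could not be measured; that it is gripped is inferred from the tap forces and the wedge stopping.
  - The brown slab was outside the last crop, though the arm did not go near it after the start.
- **Small disagreement:** The tool tilted about 3° during the taps. I could not correct this through the interface, but it had no visible effect.

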